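# Load the label-roll stand and lock it

## Task

Get the label stand ready for the labelling session: load every label roll that is on the bench into the stand, each spindle fully and evenly home in a pair of facing slots (any free pair). Then lay the two keeper bars flush on the cheeks over their locating pins, one on each side, and last slide the latch all the way home over the bars' ends (it is partly or fully shut now, so draw it back first). Leave the bottle, the jar and the beaker where they stand.

Things in the scene. Friction and masses are not known exactly. Their poses are not given: they have to be found in the camera images.
- stand: white label stand fixed to the bench (all sizes here in mm); origin at its underside, amid the row of slots; x along the row (away from the robot), y across, z up. Base plate 8 thick, x -173 to 137, y -75 to 75. Two cheeks along x centred at y = -52 and 52, 14 thick, tops at z = 68, four slots each. At each cheek's front end a latch guide block, 20 wide, x -170 to -124, up to z = 78.
- seat0 (a point): a place for one roll: where its centre lies when the spindle is fully home in this pair of facing slots. Axes as the stand; spindle along y. Slots 12 wide, open upward, mouths rounded at radius 5, bottom 5 below and cheek tops 28 above this point, in cheeks 14 thick whose inner faces are 45 to either side.
- seat1 (a point): a place for one roll: where its centre lies when the spindle is fully home in this pair of facing slots. Axes as the stand; spindle along y. Slots 12 wide, open upward, mouths rounded at radius 5, bottom 5 below and cheek tops 28 above this point, in cheeks 14 thick whose inner faces are 45 to either side.
- seat2 (a point): a place for one roll: where its centre lies when the spindle is fully home in this pair of facing slots. Axes as the stand; spindle along y. Slots 12 wide, open upward, mouths rounded at radius 5, bottom 5 below and cheek tops 28 above this point, in cheeks 14 thick whose inner faces are 45 to either side.
- seat3 (a point): a place for one roll: where its centre lies when the spindle is fully home in this pair of facing slots. Axes as the stand; spindle along y. Slots 12 wide, open upward, mouths rounded at radius 5, bottom 5 below and cheek tops 28 above this point, in cheeks 14 thick whose inner faces are 45 to either side.
- cheek_left (a point): middle of a cheek's flat top, midway between its two pins; axes as the stand. Upright steel pins 66 either side along x, 8 diameter, 16 tall, upper half tapered to 3. A keeper bar flush here has its grip block's centre 22 above this point and closes the cheek's four slots.
- cheek_right (a point): middle of a cheek's flat top, midway between its two pins; axes as the stand. Upright steel pins 66 either side along x, 8 diameter, 16 tall, upper half tapered to 3. A keeper bar flush here has its grip block's centre 22 above this point and closes the cheek's four slots.
- latch (a joint): slide of the steel latch along the stand's +x, m: 0 drawn back, 0.030 home; starts at least 0.018, stays where left, friction 2.5 N. A cross bar with an 18 wide tongue over each cheek, z 79 to 85 (3 above a seated bar). Tongue tips at stand x = -125 drawn back (clear of bars and slots), -95 home (over the bars' ends by 20, and over the nearest slots).
- latch_grip (a point): centre of the latch's black upright grip block: 14 along the stand's x, 24 along y, 34 tall, on the end of the cross bar that reaches out on the stand's -y side (bar's top 17 below this point). Axes as the stand; at stand x = -150, y = -98, z = 102 when drawn back. Moves with the latch.
- roll0 (a point): centre of a label roll (2 to 4 alike are present, others None; 0.17 kg): white paper drum 40 diameter, 66 long, between grey hexagonal end plates 48 across flats, outer faces 38 from centre, on a fixed steel spindle 10 diameter, 132 long over all. y axis along the spindle. On the bench it rests on a flat, centre 24 up, and stays there unless pushed.
- roll1 (a point): centre of a label roll (2 to 4 alike are present, others None; 0.17 kg): white paper drum 40 diameter, 66 long, between grey hexagonal end plates 48 across flats, outer faces 38 from centre, on a fixed steel spindle 10 diameter, 132 long over all. y axis along the spindle. On the bench it rests on a flat, centre 24 up, and stays there unless pushed.
- roll2 (a point): centre of a label roll (2 to 4 alike are present, others None; 0.17 kg): white paper drum 40 diameter, 66 long, between grey hexagonal end plates 48 across flats, outer faces 38 from centre, on a fixed steel spindle 10 diameter, 132 long over all. y axis along the spindle. On the bench it rests on a flat, centre 24 up, and stays there unless pushed.
- roll3 (a point): centre of a label roll (2 to 4 alike are present, others None; 0.17 kg): white paper drum 40 diameter, 66 long, between grey hexagonal end plates 48 across flats, outer faces 38 from centre, on a fixed steel spindle 10 diameter, 132 long over all. y axis along the spindle. On the bench it rests on a flat, centre 24 up, and stays there unless pushed.
- keeper0 (a point): centre of the black grip block of a loose steel keeper bar (two alike, 0.2 kg). Bar 230 x 24 x 8 with a 10.5 hole 66 either side of its middle; block on its middle, 44 along the bar, 16 across, 28 tall. The point is 22 above the bar's underside, 14 below the block's top. x along the bar, z up; either way round fits.
- keeper1 (a point): centre of the black grip block of a loose steel keeper bar (two alike, 0.2 kg). Bar 230 x 24 x 8 with a 10.5 hole 66 either side of its middle; block on its middle, 44 along the bar, 16 across, 28 tall. The point is 22 above the bar's underside, 14 below the block's top. x along the bar, z up; either way round fits.
- amber_bottle: bystander: closed amber bottle, 64 diameter, 170 tall, origin at its underside
- honey_jar: bystander: amber jar with white cap, 72 diameter, 85 tall, origin at its underside
- beaker: bystander: open glass beaker, 80 diameter, 100 tall, origin at its underside
There are look-alikes about, which are no part of the job. What is shaped like the part that bears keeper0 but brown or yellow is not meant.

How it is judged:
On the way, in this order (a step that is already met when the one before it is completed fails the run):
1. every roll present is seated in the stand (z of roll0 in the frame of stand between 0.0375 and 0.0425 m and y of roll0 in the frame of stand between -0.016 and 0.016 m and x of roll0 in the frame of stand between -0.106 and 0.106 m and angle between roll0's own y axis and vertical between 1.5408 and 1.6008 rad and angle between the y axis of each of roll0, roll1, roll2, roll3 and the y axis of stand, either way round below 0.06 rad and z of roll1 in the frame of stand between 0.0375 and 0.0425 m and y of roll1 in the frame of stand between -0.016 and 0.016 m and x of roll1 in the frame of stand between -0.106 and 0.106 m and angle between roll1's own y axis and vertical between 1.5408 and 1.6008 rad and z of roll2 in the frame of stand between 0.0375 and 0.0425 m and y of roll2 in the frame of stand between -0.016 and 0.016 m and x of roll2 in the frame of stand between -0.106 and 0.106 m and angle between roll2's own y axis and vertical between 1.5408 and 1.6008 rad and z of roll3 in the frame of stand between 0.0375 and 0.0425 m and y of roll3 in the frame of stand between -0.016 and 0.016 m and x of roll3 in the frame of stand between -0.106 and 0.106 m and angle between roll3's own y axis and vertical between 1.5408 and 1.6008 rad), for 0.2 s.
2. both keeper bars lie flush over their pins, with the rolls still seated (all of step 1 and z of keeper0 in the frame of stand between 0.0875 and 0.0925 m and x of keeper0 in the frame of stand between -0.004 and 0.004 m and angle between each of keeper0, keeper1's own z axis and vertical below 0.03 rad and (y of keeper0 in the frame of stand between -0.056 and -0.048 m or y of keeper0 in the frame of stand between 0.048 and 0.056 m) and z of keeper1 in the frame of stand between 0.0875 and 0.0925 m and x of keeper1 in the frame of stand between -0.004 and 0.004 m and (y of keeper1 in the frame of stand between -0.056 and -0.048 m or y of keeper1 in the frame of stand between 0.048 and 0.056 m)), for 0.2 s.
3. the latch is slid home over the bars (all of step 2 and value of joint latch above 0.025 m), for 0.2 s.
At the end, for the whole second after the job is handed in: Every roll present is at seat height within 2.5 mm, level within 0.03 rad and square within 0.06 rad; both keeper bars are flush on the cheeks, one on each (2.5 mm in height, 4 mm in plan, 0.03 rad); the latch is past 25 mm of its 30 (all of step 3); the robot touches nothing.
It fails at once if the amber bottle is disturbed (distance of amber_bottle from where it was at the start of the episode above 0.03 m).
It fails at once if the honey jar is disturbed (distance of honey_jar from where it was at the start of the episode above 0.03 m).
It fails at once if the beaker is disturbed (distance of beaker from where it was at the start of the episode above 0.03 m).
Of lroll0, lroll1, lroll2, lroll3 only 2 to 4 are there at a start; the rules pass over those that are not, and their reading is None.
At some moment in a run one of bar0, bar1 may be knocked a few centimetres aside while the robot is not near it.
Once in a run the grip may slacken for a moment while it holds something.
It also fails if it takes over 210 s, if anything falls off the work surface, if the arm or the gripper's body presses on something with over 40 N, if the wrist force passes 120 N, or if a joint passes its speed limit or range.

## Robot

A 6-joint arm with a two-finger parallel gripper is mounted at the origin on the work surface. World frame = base frame: x ahead of the robot, y to its left, z up, the work surface at z = 0. Lengths are in m, angles in rad, forces in N, time in s.
With the tool pointing down it reaches from about 0.425 to 1.125 m from the base axis. Payload 14.9 kg.
Tool frame: the origin (TCP) lies midway between the tips of the shut fingers; the grasp point (between the pads) lies 19 mm behind it (r.hold_point_z is the distance from the TCP to the grasp point, in m); z points along the fingers, y is the line along which they close (so a half turn about z gives the same grasp; the last joint's range is limited). The gripper opens to 91 mm and grips with 3 to 60 N. Pads are 32 mm wide; open, the fingers measure 118 mm over their backs; the gripper's body (76 mm by 178 mm) begins 60 mm behind the grasp point.
Start: joints at [1.297, 0.379, 1.734, -0, 1.028, -0.033], TCP at [0.167, 0.68, 0.214] pointing down, gripper open.
Joint ranges: [-2.77, 2.77], [-0.74, 2.19], [0, 2.66], [-1.06, 4.2], [0.31, 2.87], [-3.08, 3.08]. Speed limits (rad/s): [1.89, 1.89, 2.39, 3.14, 3.14, 3.14].

## Interface

Orientations are given as a unit quaternion [w, x, y, z].
In Python, from workcell import r gives the robot as it stands.
- The arm moves only by the tool jog_arm, never from a script. Its argument "deltas" is one flat list of numbers, 7 for each row, row after row: the turn, a rotation vector about the world's x, y, z each as a share of 360 degrees, from -1 to 1, then the shift along the world's x, y, z each as a share of 0.4 m, from -1 to 1, then the opening, from 0 (shut) to 1 (fully open). A call has 1 to 12 rows; each row is the pose to reach, as a shift and turn from the pose commanded when the call began, turning the shorter way round; what a row does not reach only later rows make up. A row lasts 1/8 s, in which the tool goes at most 62.5 mm and 10.7 degrees, less where a joint would pass 70% of its speed; a pose out of reach is approached as far as the arm can. A call with a number of a shift or a turn outside -1 to 1 is refused whole. A call with a gripper value outside its range is refused whole. The fingers move at their own pace and stop on an object; the grip force is fixed at half the most. Time passes only in rows, so rows that repeat a pose let the fingers close. It gives the time, the measured TCP pose, the force, the opening and the grip force at its end, in the units of the state.
- r.read_state(): the state, without advancing time (a new reading comes with each control period).
- r.capture(name): name is "scene" or "top" or "wrist"; returns (picture, depth): 400x640x3 uint8, red, green, blue; 400x640 float32, m along the optical axis (not along the pixel's ray), 0 where there is no reading.
- r.camera_info(name): a dict with "K" (3x3 intrinsics, pixels), "world_to_cam" (4x4, takes a point from world to camera coordinates); the wrist camera has in their place "mount" (4x4, takes a point from camera to tool coordinates, whose origin is the TCP and whose axes are the flange's). Camera axes: x right, y down, z forward; pixel columns grow to the right and rows downward; lengths in m; the calibration is good to about 2 mm. The wrist camera is an equidistant fisheye: a pixel r from the principal point sees the ray r / f radians off the axis. A picture is of the moment at which its call begins: read the wrist's pose just before it. camera_info takes no time and is no camera call.
- r.hand_in(): hands the job in; it is judged then, once.
Trained networks look in the newest picture that a camera, given by its name, has taken for a name from the list of things; names that differ only in an ending like _2 or _b are one class to them, and where a whole thing is asked for, a point or a joint stands for the part that bears it (a point fixed in the world has none). Each returns a list of dicts, best first, with "p" (0 to 1); they miss things now and then, are a little off and sometimes report something else, mostly with a low value. They report only what shows in the picture. A call takes as long as a camera call. They do not tell look-alikes from the thing itself.
- r.masks_of(query, camera): "pixels" (400x640 bool, what is visible of it) and "rect" ([left, top, width, height] in pixels, round what is visible of it).
The state is a dict: "t": time; "joints": joint angles; "qd": joint speeds; "tau": joint torques, N m; "tcp_pos": TCP position; "orientation": TCP orientation; "ft_force": force on the tool from outside, world axes, zero at the start; "torque": the same for the moment, N m; "grip_width": finger opening in m; "grasp_force": force on a finger pad.
Only numpy, scipy, OpenCV 4.12 (cv2) and the standard library are available. Lean on these libraries where they do the work, as an engineer would, in place of code of your own. Each camera call takes 0.05 s, during which the arm holds its last target. There are 200 camera calls.

## Working session

There is one attempt and no reset: what is moved stays moved. The work goes in short steps, Python scripts to look and compute and a tool call to move; the robot and the scene stay as the last step left them, time stands still between calls to the robot, and variables do not carry over. Pictures are saved under pics/ and viewed, at most 14 in all, crops included, and the job is handed in when it is done.

Besides the shell and the picture viewer there is one more tool, called after "Request:" by a JSON object that holds its "method" and its "body", one argument or row to a line. jog_arm: Moves the arm, as the interface text tells. Shift numbers are shares of 0.4 m and turn numbers shares of 360 degrees, none past 1 either way. Its arguments: {"type":"object","properties":{"deltas":{"type":"array","items":{"type":"number"}}},"required":["deltas"]}

```bash
mkdir -p pics; ls
python3 - <<'E'
from workcell import r
import cv2,numpy as np
s=r.read_state();print(s['t'],s['tcp_pos'],s['orientation'])
for n in ['scene','top']:
    p,d=r.capture(n); cv2.imwrite(f'pics/{n}0.png',p[...,::-1]); c=r.camera_info(n);print(n,c)
print(r.camera_info('wrist'))
E
```

```text
pics
0.0 [0.16681363 0.67938688 0.21323904] [-1.02868453e-04  1.20107213e-01  9.92760745e-01 -5.91187710e-04]
scene {'K': array([[373.87324853,   0.        , 322.18799124],
       [  0.        , 373.87324853, 202.07615827],
       [  0.        ,   0.        ,   1.        ]]), 'world_to_cam': array([[-0.29573254,  0.95518491, -0.01280871,  0.24801167],
       [ 0.78695657,  0.23600305, -0.5700894 , -0.31539597],
       [-0.54151789, -0.17867388, -0.82148282,  1.39446374],
       [ 0.        ,  0.        ,  0.        ,  1.        ]])}
top {'K': array([[409.7005894 ,   0.        , 320.99227705],
       [  0.        , 409.7005894 , 198.46808664],
       [  0.        ,   0.        ,   1.        ]]), 'world_to_cam': array([[-0.01465724, -0.99968065, -0.02058549, -0.0834981 ],
       [-0.99843093,  0.0157455 , -0.05373795,  0.49070383],
       [ 0.05404492,  0.01976554, -0.99834286,  1.20475414],
       [ 0.        ,  0.        ,  0.        ,  1.        ]])}
{'K': array([[309.70691629,   0.        , 321.4346869 ],
       [  0.        , 309.70691629, 201.74555307],
       [  0.        ,   0.        ,   1.        ]]), 'mount': array([[-7.22707279e-04, -9.56872459e-01, -2.90507443e-01,
         8.32242776e-02],
       [ 9.99999719e-01, -7.49515335e-04, -1.89891647e-05,
        -9.75503458e-04],
       [-1.99569575e-04, -2.90507375e-01,  9.56872732e-01,
        -1.70654907e-01],
       [ 0.00000000e+00,  0.00000000e+00,  0.00000000e+00,
         1.00000000e+00]])}
```

View pics/top0.png

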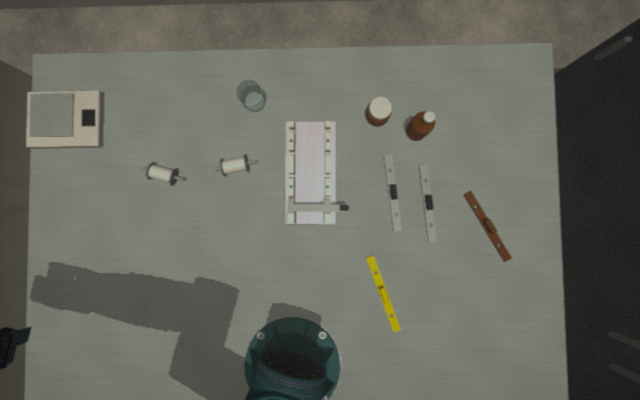

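View pics/scene0.png

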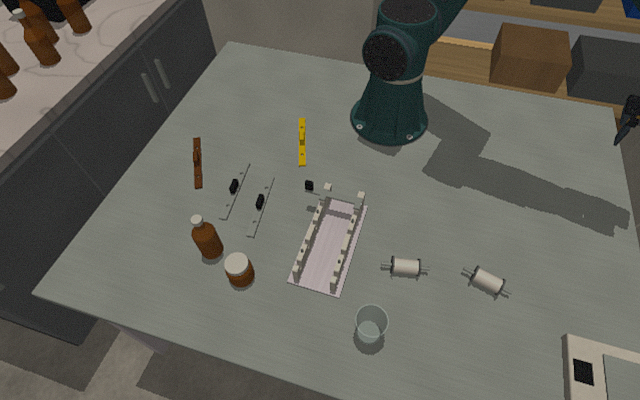

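The top view shows the stand at about (311,172), with its latch grip at (344,207). There are two rolls, at (163,173) and (236,165), and two steel keepers with their blocks at (393,192) and (429,202). The brown and yellow bars are the decoys. The beaker (252,96), jar (378,110) and bottle (420,125) stand clear. The scene view agrees.

```bash
cat > h.py <<'E'
from workcell import r
import cv2,numpy as np
from scipy.spatial.transform import Rotation as R
def pose():
    s=r.read_state();q=s['orientation'];M=np.eye(4)
    M[:3,:3]=R.from_quat([q[1],q[2],q[3],q[0]]).as_matrix();M[:3,3]=s['tcp_pos'];return M
def rays(uv,cam,M=None):
    uv=np.atleast_2d(uv).astype(float);c=r.camera_info(cam);K=c['K']
    x=(uv-K[:2,2])/K[0,0]
    if cam=='wrist':
        th=np.linalg.norm(x,axis=1,keepdims=True)+1e-12
        d=np.hstack([x/th*np.sin(th),np.cos(th)]);T=(pose() if M is None else M)@c['mount']
    else:
        d=np.hstack([x,np.ones((len(x),1))]);T=np.linalg.inv(c['world_to_cam'])
    return T[:3,3],d@T[:3,:3].T,d
def at_z(uv,z,cam,M=None):
    o,d,_=rays(uv,cam,M);return o+d*((z-o[2])/d[:,2])[:,None]
def cloud(mask,dep,cam,M=None):
    v,u=np.nonzero(mask&(dep>0));o,d,dc=rays(np.c_[u,v],cam,M)
    return o+d*(dep[v,u]/dc[:,2])[:,None]
def pca(P):
    c=P[:,:2].mean(0);w,V=np.linalg.eigh(np.cov((P[:,:2]-c).T));a=V[:,1]
    return np.degrees(np.arctan2(a[1],a[0])),np.sqrt(w)
E
python3 - <<'E'
from h import *
for cam in ['top','scene']:
    p,d=r.capture(cam)
    for q in ['roll0','keeper0','stand','latch','amber_bottle','honey_jar','beaker']:
        for m in r.masks_of(q,cam):
            if m['p']<.3: continue
            P=cloud(m['pixels'],d,cam); lo,hi=np.percentile(P,[2,98],axis=0)
            t=P[P[:,2]>hi[2]-.012]
            print(cam,q,round(m['p'],2),m['rect'],'mid',((lo+hi)/2).round(3),'ext',(hi-lo).round(3),'zhi',hi[2].round(3),'pca',round(pca(P)[0],1),'topmean',t.mean(0).round(3))
E
```

```text
top roll0 0.67 [210.1, 154.2, 40.9, 22.3] mid [0.59  0.172 0.027] ext [0.044 0.096 0.048] zhi 0.05 pca 99.3 topmean [0.591 0.166 0.043]
top roll0 0.6 [140.6, 162.0, 44.8, 25.6] mid [0.569 0.379 0.029] ext [0.054 0.105 0.041] zhi 0.05 pca 74.6 topmean [0.57  0.381 0.043]
top keeper0 0.81 [384.0, 155.3, 15.0, 77.4] mid [ 0.506 -0.301  0.02 ] ext [0.216 0.037 0.037] zhi 0.038 pca -174.2 topmean [ 0.505 -0.301  0.035]
top keeper0 0.74 [368.3, 254.3, 31.7, 77.0] mid [ 0.208 -0.267  0.02 ] ext [0.208 0.081 0.035] zhi 0.038 pca -160.8 topmean [ 0.209 -0.267  0.035]
top keeper0 0.67 [285.5, 119.0, 58.6, 105.0] mid [ 0.57  -0.059  0.046] ext [0.295 0.147 0.084] zhi 0.088 pca -178.8 topmean [ 0.46  -0.071  0.086]
top keeper0 0.63 [462.4, 186.4, 47.5, 75.3] mid [ 0.401 -0.576  0.018] ext [0.195 0.115 0.038] zhi 0.037 pca -150.7 topmean [ 0.401 -0.577  0.034]
top keeper0 0.58 [419.6, 164.4, 17.5, 78.1] mid [ 0.473 -0.404  0.019] ext [0.217 0.037 0.038] zhi 0.038 pca -174.6 topmean [ 0.472 -0.404  0.035]
top stand 0.69 [284.6, 118.9, 64.4, 106.6] mid [ 0.57  -0.059  0.046] ext [0.295 0.147 0.084]
[... 2574 characters left out ...]
54.8, 33.8] mid [ 0.449 -0.082  0.059] ext [0.072 0.164 0.117] zhi 0.117 pca 85.8 topmean [ 0.462 -0.154  0.114]
scene amber_bottle 0.8 [193.9, 215.9, 29.6, 39.8] mid [ 0.696 -0.372  0.085] ext [0.053 0.05  0.169] zhi 0.169 pca 129.0 topmean [ 0.694 -0.377  0.167]
scene honey_jar 0.9 [223.5, 251.2, 32.4, 38.5] mid [ 0.744 -0.26   0.043] ext [0.064 0.063 0.088] zhi 0.086 pca -165.4 topmean [ 0.743 -0.262  0.083]
scene beaker 0.83 [357.1, 305.2, 31.6, 41.4] mid [0.79  0.107 0.05 ] ext [0.073 0.069 0.099] zhi 0.1 pca 179.7 topmean [0.787 0.107 0.096]
scene beaker 0.46 [192.7, 215.2, 29.4, 41.4] mid [ 0.698 -0.37   0.088] ext [0.05  0.045 0.163] zhi 0.169 pca 142.3 topmean [ 0.694 -0.376  0.167]
```

Request:
{"method": "jog_arm", "body": {
  "deltas": [0,0,-0.256,1,-0.75,0.09,1,0,0,-0.256,1,-0.75,0.09,1,0,0,-0.256,1,-0.75,0.09,1,0,0,-0.256,1,-0.75,0.09,1,0,0,-0.256,1,-0.75,0.09,1,0,0,-0.256,1,-0.75,0.09,1,0,0,-0.256,1,-0.75,0.09,1,0,0,-0.256,1,-0.75,0.09,1,0,0,-0.256,1,-0.75,0.09,1,0,0,-0.256,1,-0.75,0.09,1]
}}

```text
t: 2.15
tcp_pos: [0.5673, 0.3793, 0.2498]
orientation: [-0.0, 0.798, 0.602, -0.0]
ft_force: [0.4, 0.4, -0.1]
grip_width: 0.0912
grasp_force: 0.0
```

```bash
cat >> h.py <<'E'
def yaw(M): return np.degrees(np.arctan2(M[1,1],M[0,1]))
def look(q,name=None,pm=.3):
    M=pose();p,d=r.capture('wrist');out=[]
    print('t',round(r.read_state()['t'],2),'tcp',M[:3,3].round(4),'yaw',round(yaw(M),2),'tilt',M[:2,2].round(4))
    if name: cv2.imwrite(f'pics/{name}.png',p[...,::-1])
    for k in q:
        for m in r.masks_of(k,'wrist'):
            if m['p']<pm: continue
            P=cloud(m['pixels'],d,'wrist',M);lo,hi=np.percentile(P,[2,98],axis=0);t=P[P[:,2]>hi[2]-.012]
            print(k,round(m['p'],2),m['rect'],'mid',((lo+hi)/2).round(4),'ext',(hi-lo).round(3),'zhi',hi[2].round(3),'pca',round(pca(P)[0],1),'top',t.mean(0).round(4),'toppca',round(pca(t)[0],1))
            out.append((k,m,P))
    return M,p,d,out
E
python3 - <<'E'
from h import *
look(['roll0'],'w1')
E
```

```text
t 2.2 tcp [0.5673 0.3793 0.2498] yaw -15.97 tilt [-0.0001 -0.    ]
roll0 0.97 [354.8, 266.7, 42.6, 64.4] mid [0.5953 0.1654 0.0263] ext [0.043 0.118 0.043] zhi 0.048 pca 96.7 top [0.5923 0.1438 0.0423] toppca 113.1
roll0 0.92 [301.2, 125.4, 42.7, 99.1] mid [0.5676 0.3788 0.032 ] ext [0.052 0.108 0.032] zhi 0.048 pca 74.2 top [0.5678 0.379  0.0423] toppca 73.6
```

Request:
{"method": "jog_arm", "body": {
  "deltas": [0,0,0,0.001,-0.001,-0.605,1,0,0,0,0.001,-0.001,-0.605,1,0,0,0,0.001,-0.001,-0.605,1,0,0,0,0.001,-0.001,-0.605,1,0,0,0,0.001,-0.001,-0.605,1,0,0,0,0.001,-0.001,-0.605,1,0,0,0,0.001,-0.001,-0.605,0,0,0,0,0.001,-0.001,-0.605,0,0,0,0,0.001,-0.001,-0.605,0,0,0,0,0.001,-0.001,-0.605,0,0,0,0,0.001,-0.001,-0.605,0]
}}

```text
t: 3.62
tcp_pos: [0.5674, 0.3794, 0.008]
orientation: [-0.0, 0.798, 0.602, -0.0]
ft_force: [-0.1, 0.7, -0.5]
grip_width: 0.0439
grasp_force: 0.0
```

Request:
{"method": "jog_arm", "body": {
  "deltas": [0,0,0,0,0,0,0,0,0,0,0,0,0,0,0,0,0,0,0,0,0,0,0,0,0,0,0.3,0,0,0,0,0,0,0.625,0,0,0,0,0,0,0.625,0,0,0,0.048,0.05,-0.95,0.65,0,0,0,0.048,0.05,-0.95,0.65,0,0,0,0.048,0.05,-0.95,0.65,0,0,0,0.048,0.05,-0.95,0.65,0,0,0,0.048,0.05,-0.95,0.65,0,0,0,0.048,0.05,-0.95,0.65,0]
}}

```text
t: 5.12
tcp_pos: [0.5863, 0.0097, 0.266]
orientation: [-0.0, 0.699, 0.715, 0.0]
ft_force: [1.0, -0.0, -1.3]
grip_width: 0.0393
grasp_force: 30.0
```

Request:
{"method": "jog_arm", "body": {
  "deltas": [0,0,0,0,0,0,0,0,0,0,0,0,0,0]
}}

```text
t: 5.38
tcp_pos: [0.5864, 0.0116, 0.2653]
orientation: [-0.0, 0.699, 0.715, -0.0]
ft_force: [-0.4, 0.3, -0.8]
grip_width: 0.0396
grasp_force: 30.0
```

Run:
```python
from h import *
print(r.read_state()['grip_width'],r.read_state()['grasp_force'])
look(['stand','latch'],'w2')
```

```text
0.03963855097303143 29.999881982803345
t 5.42 tcp [0.5864 0.0116 0.2653] yaw 1.28 tilt [-0.0005  0.0003]
stand 0.63 [189.2, 162.6, 229.1, 96.6] mid [ 0.5672 -0.0464  0.0459] ext [0.297 0.119 0.079] zhi 0.086 pca 179.9 top [ 0.4619 -0.0274  0.0849] toppca -164.8
latch 0.88 [206.9, 181.5, 35.3, 75.3] mid [ 0.4654 -0.0415  0.0829] ext [0.036 0.086 0.007] zhi 0.086 pca 84.3 top [ 0.4618 -0.0346  0.0846] toppca 84.5
latch 0.72 [190.6, 163.2, 226.8, 96.2] mid [ 0.5676 -0.0463  0.0458] ext [0.298 0.119 0.079] zhi 0.086 pca -180.0 top [ 0.4614 -0.0281  0.0844] toppca -164.1
```

View pics/w2.png

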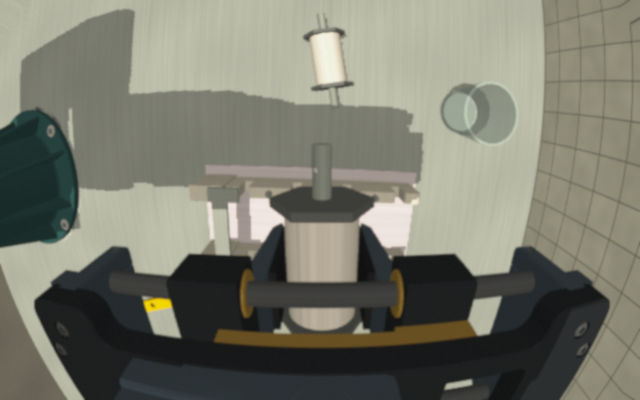

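The roll is held at (320,250), but the gripper hides most of the stand (rows 165–260). The second roll is at (328,60) and the beaker at (485,112). I'll shift toward -y to bring the stand into clear view.

Request:
{"method": "jog_arm", "body": {
  "deltas": [0,0,0,0,-0.36,0.15,0,0,0,0,0,-0.36,0.15,0,0,0,0,0,-0.36,0.15,0,0,0,0,0,-0.36,0.15,0]
}}

```text
t: 6.02
tcp_pos: [0.5872, -0.1331, 0.3263]
orientation: [0.001, 0.699, 0.715, 0.0]
ft_force: [-0.5, 0.6, -0.7]
grip_width: 0.0396
grasp_force: 30.0
```

Run:
```python
from h import *
M,p,d,o=look(['stand','latch'],'w3')
cv2.imwrite('pics/w3c.png',cv2.resize(p[60:260,170:440,::-1],None,fx=2.9,fy=2.9,interpolation=cv2.INTER_CUBIC))
P=cloud(np.ones(d.shape,bool),d,'wrist',M)
np.save('w3.npy',P)
```

```text
t 6.08 tcp [ 0.5872 -0.1331  0.3263] yaw 1.27 tilt [ 0.0011 -0.0003]
stand 0.64 [201.9, 71.2, 208.1, 131.2] mid [ 0.5668 -0.0672  0.0464] ext [0.292 0.156 0.081] zhi 0.087 pca -177.6 top [ 0.4619 -0.0775  0.0889] toppca 88.3
latch 0.83 [219.9, 67.7, 27.2, 135.3] mid [ 0.4639 -0.0823  0.0999] ext [0.036 0.163 0.038] zhi 0.119 pca 88.7 top [ 0.4584 -0.1559  0.1166] toppca 91.3
latch 0.73 [203.9, 67.7, 206.8, 133.6] mid [ 0.5663 -0.0664  0.0463] ext [0.292 0.156 0.081] zhi 0.087 pca -177.7 top [ 0.4621 -0.077   0.0891] toppca 88.4
latch 0.32 [427.7, 1.9, 66.5, 41.9] mid [0.7857 0.1025 0.0514] ext [0.074 0.069 0.098] zhi 0.1 pca -148.6 top [0.7891 0.0935 0.0965] toppca -159.7
```

View pics/w3c.png

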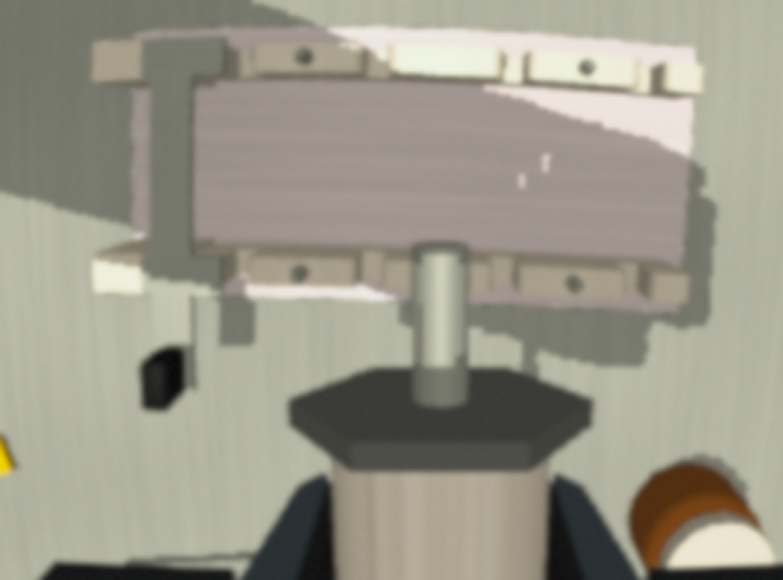

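Run:
```python
from h import *
c=np.array([[304,55],[587,66],[299,272],[573,283]])/2.9+[170,60]
M=pose()
W=at_z(c,.080,'wrist',M);print(W.round(4),W.mean(0).round(4))
ex=(W[1]-W[0]+W[3]-W[2])/2;ey=(W[0]-W[2]+W[1]-W[3])/2
print(np.linalg.norm(ex),np.linalg.norm(ey),np.degrees(np.arctan2(ex[1],ex[0])),np.degrees(np.arctan2(-ey[0],ey[1])))
s=np.array([[380,62],[512,66],[650,75],[372,272],[504,280],[638,282]])/2.9+[170,60]
o=W.mean(0)[:2];a=np.arctan2(ex[1],ex[0]);Rm=np.array([[np.cos(a),-np.sin(a)],[np.sin(a),np.cos(a)]])
print(((at_z(s,.068,'wrist',M)[:,:2]-o)@Rm).round(4))
# cheek-top points from depth
P=np.load('w3.npy');m=(abs(P[:,2]-.068)<.006)&(abs(P[:,0]-.6)<.12)&(abs(P[:,1]+.06)<.09);Q=(P[m][:,:2]-o)@Rm
for sg in(1,-1):
    q=Q[Q[:,1]*sg>.03];print(len(q),np.percentile(q,[3,50,97],axis=0).round(4).tolist())
m=(abs(P[:,2]-.008)<.004)&(abs(P[:,0]-.6)<.2)&(abs(P[:,1]+.06)<.09);Q=(P[m][:,:2]-o)@Rm;print(np.percentile(Q,[1,99],axis=0).round(4))
```

```text
[[ 0.5207 -0.007   0.08  ]
 [ 0.65   -0.0089  0.08  ]
 [ 0.519  -0.1087  0.08  ]
 [ 0.6477 -0.1109  0.08  ]] [ 0.5844 -0.0589  0.08  ]
0.12903092110517184 0.1018777736404881 -0.9193603344194716 -1.117036918425889
[[-0.0304  0.0491]
 [ 0.0313  0.0497]
 [ 0.0974  0.0506]
 [-0.031  -0.0516]
 [ 0.0325 -0.053 ]
 [ 0.0982 -0.0504]]
1294 [[-0.086, 0.0425], [0.0102, 0.0491], [0.1194, 0.0562]]
1043 [[-0.0858, -0.061], [0.0214, -0.0537], [0.1206, -0.0472]]
[[-0.1682 -0.0759]
 [ 0.1349  0.0715]]
```

The crop shows the stand's pins at (304,55), (587,66), (299,272) and (573,283). Slots appear at x ≈ 380, 512 and 650, with the latch over the first slot. From the pins the stand is at about (0.585, -0.059) with yaw -1°, and the slots are at ±32 and ±96 mm. I'll use +96 and -32.

Request:
{"method": "jog_arm", "body": {
  "deltas": [0,0,-0.0063,0.235,0.181,0,0,0,0,-0.0063,0.235,0.181,0,0,0,0,-0.0063,0.235,0.181,-0.2,0,0,0,-0.0063,0.235,0.181,-0.4,0,0,0,-0.0063,0.235,0.181,-0.6,0,0,0,-0.0063,0.235,0.181,-0.6,0,0,0,-0.0063,0.235,0.181,-0.6,0]
}}

```text
t: 7.05
tcp_pos: [0.6776, -0.0583, 0.0814]
orientation: [-0.003, 0.712, 0.702, -0.002]
ft_force: [0.5, 0.9, -1.2]
grip_width: 0.04
grasp_force: 3.0
```

Run:
```python
from h import *
M,p,d,o=look([])
cv2.imwrite('pics/w4c.png',cv2.resize(p[60:260,210:480,::-1],None,fx=2.9,fy=2.9,interpolation=cv2.INTER_CUBIC))
```

```text
t 7.1 tcp [ 0.6776 -0.0583  0.0814] yaw -0.86 tilt [-0.0078  0.001 ]
```

View pics/w4c.png

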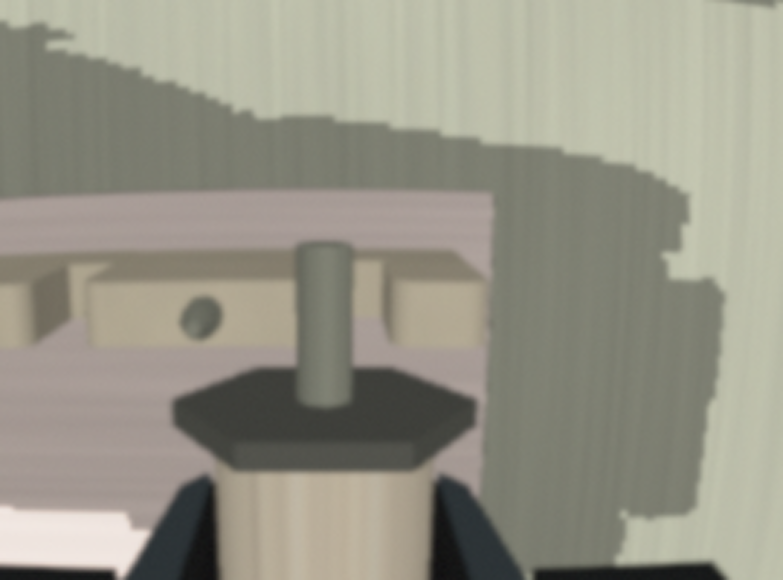

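The spindle is at crop x 324 and the slot spans about 335–390, so the spindle needs about +7 mm in x. The grip force reads 3 N, which looks like the slackening, so I'll settle and look again.

Request:
{"method": "jog_arm", "body": {
  "deltas": [0,0,0,0.01,0,0,0,0,0,0,0.01,0,0,0,0,0,0,0.01,0,0,0]
}}

```text
t: 7.48
tcp_pos: [0.6854, -0.0601, 0.0871]
orientation: [0.001, 0.713, 0.701, 0.001]
ft_force: [-1.0, -0.6, -1.5]
grip_width: 0.0401
grasp_force: 30.0
```

Run:
```python
from h import *
M,p,d,o=look([])
print(r.read_state()['grasp_force'],r.read_state()['ft_force'])
cv2.imwrite('pics/w5c.png',cv2.resize(p[60:260,210:480,::-1],None,fx=2.9,fy=2.9,interpolation=cv2.INTER_CUBIC))
```

```text
t 7.53 tcp [ 0.6854 -0.0601  0.0871] yaw -0.94 tilt [ 0.0019 -0.0002]
29.999815821647644 [-0.14405271 -0.56083013 -0.86573004]
```

View pics/w5c.png

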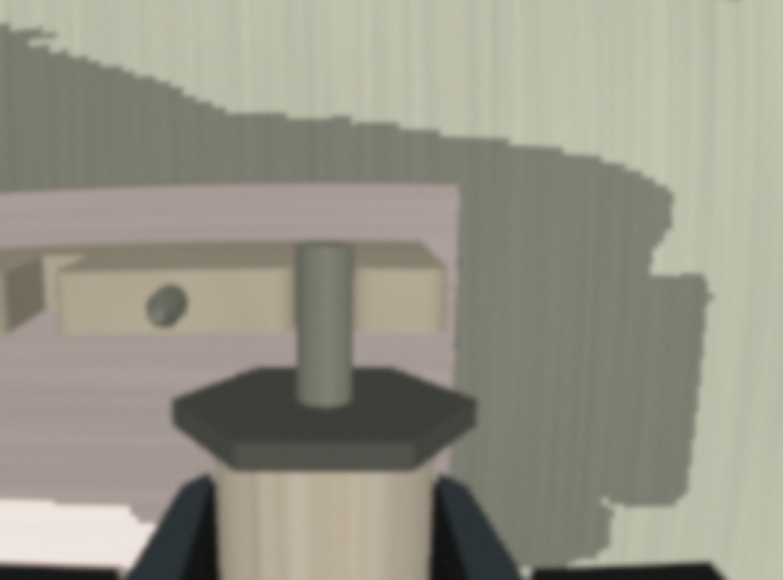

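The spindle now covers the slot exactly (297–352). I'll lower it.

Request:
{"method": "jog_arm", "body": {
  "deltas": [0,0,0,0,0,-0.03,0,0,0,0,0,0,-0.06,0,0,0,0,0,0,-0.08,0,0,0,0,0,0,-0.1,0,0,0,0,0,0,-0.1,0]
}}

```text
t: 8.15
tcp_pos: [0.6844, -0.06, 0.0448]
orientation: [-0.0, 0.713, 0.701, -0.0]
ft_force: [0.1, -0.5, -2.2]
grip_width: 0.0397
grasp_force: 30.0
```

Request:
{"method": "jog_arm", "body": {
  "deltas": [0,0,0,0,0,-0.02,0,0,0,0,0,0,-0.04,0,0,0,0,0,0,-0.05,0,0,0,0,0,0,-0.05,0]
}}

```text
t: 8.65
tcp_pos: [0.6845, -0.06, 0.0252]
orientation: [-0.0, 0.713, 0.701, -0.0]
ft_force: [-0.2, -0.2, -0.9]
grip_width: 0.0395
grasp_force: 30.0
```

Request:
{"method": "jog_arm", "body": {
  "deltas": [0,0,0,0,0,0,1,0,0,0,0,0,0,1,0,0,0,0,0,0,1,0,0,0,0,0,0.3,1,0,0,0,0,0,0.56,1,0,0,0,0,0,0.56,1,0,0,0.028,-0.236,0.56,0.56,1,0,0,0.028,-0.236,0.56,0.56,1,0,0,0.028,-0.236,0.56,0.56,1,0,0,0.028,-0.236,0.56,0.56,1,0,0,0.028,-0.236,0.56,0.56,1]
}}

```text
t: 10.02
tcp_pos: [0.5893, 0.1668, 0.2506]
orientation: [0.0, 0.647, 0.762, 0.001]
ft_force: [-0.1, -0.1, -0.4]
grip_width: 0.0911
grasp_force: 0.0
```

Run:
```python
from h import *
look(['roll0'])
```

```text
t 10.07 tcp [0.5893 0.1668 0.2506] yaw 9.34 tilt [0.0012 0.0006]
roll0 0.85 [345.6, 308.2, 30.2, 27.3] mid [ 0.6808 -0.0439  0.0515] ext [0.034 0.044 0.025] zhi 0.064 pca 62.4 top [ 0.6819 -0.0395  0.0586] toppca 75.3
roll0 0.69 [302.0, 123.6, 39.8, 101.6] mid [0.5903 0.1636 0.0256] ext [0.045 0.113 0.046] zhi 0.048 pca 99.4 top [0.5899 0.1627 0.0426] toppca 99.6
```

Request:
{"method": "jog_arm", "body": {
  "deltas": [0,0,0,0.002,-0.009,-0.607,1,0,0,0,0.002,-0.009,-0.607,1,0,0,0,0.002,-0.009,-0.607,1,0,0,0,0.002,-0.009,-0.607,1,0,0,0,0.002,-0.009,-0.607,1,0,0,0,0.002,-0.009,-0.607,0,0,0,0,0.002,-0.009,-0.607,0,0,0,0,0.002,-0.009,-0.607,0,0,0,0,0.002,-0.009,-0.607,0,0,0,0,0.002,-0.009,-0.607,0,0,0,0,0.002,-0.009,-0.607,0,0,0,0,0.002,-0.009,-0.607,0]
}}

```text
t: 11.62
tcp_pos: [0.5911, 0.1604, 0.0069]
orientation: [0.0, 0.649, 0.761, 0.0]
ft_force: [-1.1, -0.4, 3.2]
grip_width: 0.0396
grasp_force: 30.0
```

Request:
{"method": "jog_arm", "body": {
  "deltas": [0,0,0,0,0,0.15,0,0,0,0,0,0,0.3,0,0,0,0,0,0,0.45,0,0,0,-0.0286,-0.093,-0.551,0.45,0,0,0,-0.0286,-0.093,-0.551,0.45,0,0,0,-0.0286,-0.093,-0.551,0.45,0,0,0,-0.0286,-0.093,-0.551,0.45,0,0,0,-0.0286,-0.093,-0.551,0.35,0,0,0,-0.0286,-0.093,-0.551,0.25,0,0,0,-0.0286,-0.093,-0.551,0.2,0,0,0,-0.0286,-0.093,-0.551,0.2,0,0,0,-0.0286,-0.093,-0.551,0.2,0]
}}

```text
t: 13.12
tcp_pos: [0.5548, -0.06, 0.088]
orientation: [0.001, 0.714, 0.7, 0.0]
ft_force: [0.7, 0.0, -1.2]
grip_width: 0.0397
grasp_force: 30.0
```

Run:
```python
from h import *
M,p,d,o=look([])
print(r.read_state()['grasp_force'],r.read_state()['ft_force'])
cv2.imwrite('pics/w6c.png',cv2.resize(p[60:260,210:480,::-1],None,fx=2.9,fy=2.9,interpolation=cv2.INTER_CUBIC))
```

```text
t 13.18 tcp [ 0.5548 -0.06    0.088 ] yaw -1.15 tilt [ 0.0015 -0.0002]
29.96537446975708 [-0.27194583  0.05129197 -1.63482199]
```

View pics/w6c.png

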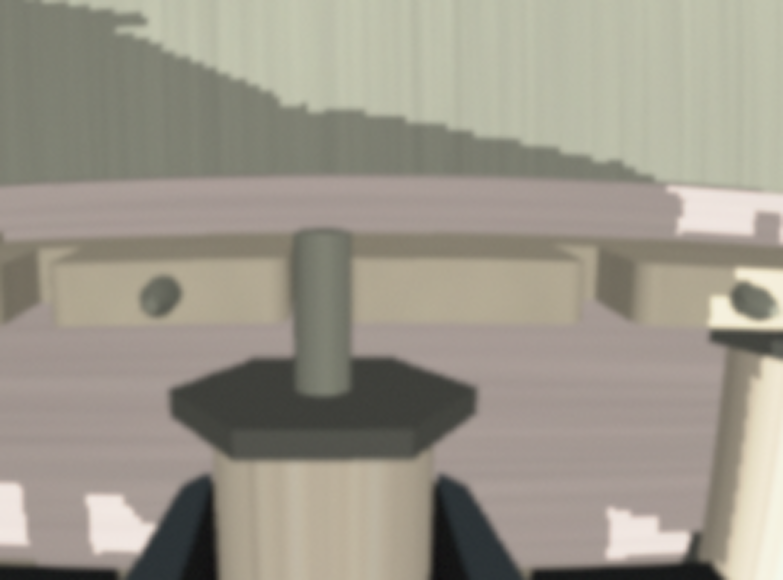

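Spindle centre is at 323, and the slot centre from its neighbours (25 and 607) is about 316. I'll shift -1.5 mm and lower.

Request:
{"method": "jog_arm", "body": {
  "deltas": [0,0,0,-0.004,0,0,0,0,0,0,-0.004,0,-0.04,0,0,0,0,-0.004,0,-0.07,0,0,0,0,-0.004,0,-0.1,0,0,0,0,-0.004,0,-0.13,0,0,0,0,-0.004,0,-0.15,0,0,0,0,-0.004,0,-0.156,0,0,0,0,-0.004,0,-0.156,0]
}}

```text
t: 14.18
tcp_pos: [0.5523, -0.0601, 0.0244]
orientation: [-0.0, 0.714, 0.7, -0.0]
ft_force: [1.0, -0.2, -3.1]
grip_width: 0.0395
grasp_force: 30.0
```

Request:
{"method": "jog_arm", "body": {
  "deltas": [0,0,0,0,0,0,1,0,0,0,0,0,0,1,0,0,0,0,0,0,1,0,0,0,0,0,0.3,1,0,0,0,0,0,0.565,1,0,0,0,0,0,0.565,1,0,0,0,-0.236,-0.24,0.565,1,0,0,0,-0.236,-0.24,0.565,1,0,0,0,-0.236,-0.24,0.565,1,0,0,0,-0.236,-0.24,0.565,1]
}}

```text
t: 15.42
tcp_pos: [0.4579, -0.1565, 0.2508]
orientation: [0.0, 0.715, 0.699, 0.0]
ft_force: [0.2, -0.7, -0.2]
grip_width: 0.0914
grasp_force: 0.0
```

Run:
```python
from h import *
M,p,d,o=look(['roll0','latch'],'w7')
for k,m,P in o:
    if k=='latch':
        t=P[P[:,2]>.112]
        if len(t)>5: print('grip top',len(t),np.percentile(t,[3,50,97],axis=0).round(4).tolist())
    else:
        t=P[P[:,2]>.05];print('roll top',np.percentile(t,[2,50,98],axis=0).round(4).tolist())
p2,d2=r.capture('top')
for m in r.masks_of('roll0','top'):
    P=cloud(m['pixels'],d2,'top');print(round(m['p'],2),np.percentile(P,[3,50,97],axis=0).round(3).tolist(),pca(P)[0])
```

```text
t 15.47 tcp [ 0.4579 -0.1565  0.2508] yaw -1.25 tilt [ 0.0009 -0.0003]
roll0 0.69 [471.2, 59.1, 37.2, 81.9] mid [ 0.6788 -0.0629  0.0493] ext [0.037 0.078 0.03 ] zhi 0.064 pca 89.0 top [ 0.68   -0.0609  0.0583] toppca 88.4
roll0 0.62 [371.0, 43.6, 47.9, 107.3] mid [ 0.5505 -0.055   0.0518] ext [0.042 0.103 0.025] zhi 0.064 pca 89.4 top [ 0.5497 -0.0578  0.0585] toppca 88.8
latch 0.97 [307.3, 36.2, 39.4, 166.5] mid [ 0.4631 -0.0831  0.0604] ext [0.037 0.165 0.117] zhi 0.119 pca 88.4 top [ 0.4567 -0.1551  0.1178] toppca 88.1
roll top [[0.6648, -0.0975, 0.0504], [0.6776, -0.0606, 0.0581], [0.6972, -0.0246, 0.0643]]
roll top [[0.5333, -0.0952, 0.0507], [0.5489, -0.0578, 0.0583], [0.5674, -0.0212, 0.0645]]
grip top 291 [[0.4505, -0.1667, 0.1146], [0.4567, -0.1553, 0.1185], [0.4628, -0.145, 0.1198]]
0.9 [[0.533, -0.088, 0.039], [0.552, -0.051, 0.057], [0.57, -0.014, 0.064]] 96.63182191698708
0.58 [[0.665, -0.1, 0.038], [0.682, -0.057, 0.057], [0.702, -0.009, 0.065]] 89.63292459151829
```

View pics/w7.png

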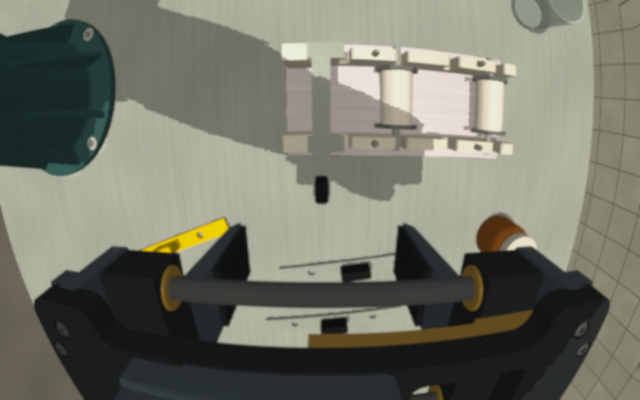

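Both rolls are in their slots at (395,95) and (488,105), with plate tops at z = 64 mm as they should be. The latch grip is at (321,189), and both keepers lie between the fingers, at (355,272) and (333,326). Next I'll grip the latch.

Request:
{"method": "jog_arm", "body": {
  "deltas": [0,0,0,-0.003,0.003,-0.4,1,0,0,0,-0.003,0.003,-0.4,1,0,0,0,-0.003,0.003,-0.4,1,0,0,0,-0.003,0.003,-0.4,1,0,0,0,-0.003,0.003,-0.4,0,0,0,0,-0.003,0.003,-0.4,0,0,0,0,-0.003,0.003,-0.4,0,0,0,0,-0.003,0.003,-0.4,0,0,0,0,-0.003,0.003,-0.4,0,0,0,0,-0.003,0.003,-0.4,0,0,0,0,-0.003,0.003,-0.4,0,0,0,0,-0.003,0.003,-0.4,0]
}}

```text
t: 17.18
tcp_pos: [0.4568, -0.1549, 0.0904]
orientation: [0.0, 0.714, 0.7, 0.0]
ft_force: [1.6, 0.5, -2.6]
grip_width: 0.0144
grasp_force: 1.3
```

Request:
{"method": "jog_arm", "body": {
  "deltas": [0,0,0,0,0,0,0,0,0,0,-0.01,0,0,0,0,0,0,-0.02,0,0,0,0,0,0,-0.03,0,0,0,0,0,0,-0.04,0,0,0,0,0,0,-0.05,0.001,0,0,0,0,0,-0.05,0.001,0,0]
}}

```text
t: 18.05
tcp_pos: [0.4361, -0.1545, 0.0904]
orientation: [-0.0, 0.714, 0.7, -0.0]
ft_force: [-2.3, -1.4, 0.5]
grip_width: 0.0139
grasp_force: 30.0
```

Request:
{"method": "jog_arm", "body": {
  "deltas": [0,0,0,-0.005,0,0,0,0,0,0,-0.008,0,0,0,0,0,0,-0.01,0,0,0,0,0,0,-0.01,0,0,0]
}}

```text
t: 18.55
tcp_pos: [0.4346, -0.1545, 0.0905]
orientation: [0.002, 0.714, 0.7, 0.001]
ft_force: [18.8, 5.6, -19.1]
grip_width: 0.0139
grasp_force: 30.0
```

The latch is at its back stop, which puts the stand origin at about (0.586, -0.059) and agrees with the earlier estimate. I'll release it and go above the first keeper.

Request:
{"method": "jog_arm", "body": {
  "deltas": [0,0,0,0.004,0,0,1,0,0,0,0.004,0,0,1,0,0,0,0.004,0,0.15,1,0,0,0.27,0.176,-0.369,0.3,1,0,0,0.27,0.176,-0.369,0.3,1,0,0,0.27,0.176,-0.369,0.3,1,0,0,0.27,0.176,-0.369,0.3,1,0,0,0.27,0.176,-0.369,0.3,1,0,0,0.27,0.176,-0.369,0.3,1,0,0,0.27,0.176,-0.369,0.3,1,0,0,0.27,0.176,-0.369,0.3,1,0,0,0.27,0.176,-0.369,0.3,1]
}}

```text
t: 20.05
tcp_pos: [0.5028, -0.302, 0.2103]
orientation: [-0.0, -0.051, 0.999, 0.0]
ft_force: [-0.2, 0.1, -0.2]
grip_width: 0.0908
grasp_force: 0.0
```

Request:
{"method": "jog_arm", "body": {
  "deltas": [0,0,0,0,0,0,1,0,0,0,0,0,0,1,0,0,0,0,0,0,1]
}}

```text
t: 20.42
tcp_pos: [0.503, -0.302, 0.2104]
orientation: [-0.0, -0.047, 0.999, 0.0]
ft_force: [-0.2, -1.3, -0.2]
grip_width: 0.091
grasp_force: 0.0
```

Run:
```python
from h import *
M,p,d,o=look(['keeper0'],'w8',.4)
for k,m,P in o:
    t=P[P[:,2]>.03];print(len(t),'block',np.percentile(t,[3,50,97],axis=0).round(4).tolist())
```

```text
t 20.48 tcp [ 0.503  -0.302   0.2104] yaw 95.38 tilt [-0.0001  0.0001]
keeper0 0.9 [307.5, 82.6, 22.7, 182.4] mid [ 0.5038 -0.3061  0.0202] ext [0.22  0.037 0.032] zhi 0.036 pca -174.2 top [ 0.5023 -0.3056  0.0352] toppca -173.8
keeper0 0.81 [372.7, 0.0, 32.1, 39.7] mid [ 0.2938 -0.2417  0.0059] ext [0.044 0.032 0.007] zhi 0.009 pca -159.0 top [ 0.2938 -0.2418  0.0076] toppca -159.0
keeper0 0.8 [96.2, 20.2, 68.6, 147.3] mid [ 0.4004 -0.5793  0.0181] ext [0.192 0.114 0.036] zhi 0.036 pca -150.6 top [ 0.4001 -0.579   0.0335] toppca -152.2
keeper0 0.74 [226.8, 58.5, 30.8, 175.3] mid [ 0.4676 -0.4076  0.019 ] ext [0.212 0.037 0.035] zhi 0.036 pca -174.2 top [ 0.4702 -0.406   0.0369] toppca -162.4
keeper0 0.52 [432.1, 124.9, 138.4, 146.7] mid [ 0.5001 -0.0861  0.0614] ext [0.169 0.164 0.113] zhi 0.118 pca 109.6 top [ 0.4342 -0.1617  0.1193] toppca 108.8
534 block [[0.483, -0.3139, 0.0327], [0.5024, -0.3055, 0.0355], [0.5228, -0.297, 0.0371]]Traceback (most recent call last):
  File "<stdin>", line 4, in <module>
    return _quantile_unchecked(
        a, q, axis, out, overwrite_input, method, keepdims, weights)
    return _ureduce(a,
                    func=_quantile_ureduce_func,
    ...<5 lines>...
                    overwrite_input=overwrite_input,
                    method=method)
    r = func(a, **kwargs)
    result = _quantile(arr,
                       quantiles=q,
    ...<2 lines>...
                       out=out,
                       weights=wgt)
    slices_having_nans = np.isnan(arr[-1, ...])
                                  ~~~^^^^^^^^^
IndexError: index -1 is out of bounds for axis 0 with size 0
```

View pics/w8.png

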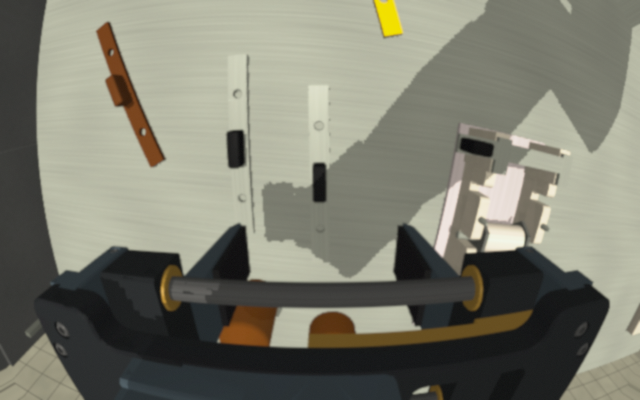

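The wrist view shows the nearer steel keeper with its black block at (319,182) and the second at (236,148). Brown and yellow are the decoys. I'll grasp the nearer one.

Request:
{"method": "jog_arm", "body": {
  "deltas": [0,0,0.0015,0,-0.009,-0.2,1,0,0,0.0015,0,-0.009,-0.4,1,0,0,0.0015,0,-0.009,-0.497,1,0,0,0.0015,0,-0.009,-0.497,1,0,0,0.0015,0,-0.009,-0.497,1,0,0,0.0015,0,-0.009,-0.497,0,0,0,0.0015,0,-0.009,-0.497,0,0,0,0.0015,0,-0.009,-0.497,0,0,0,0.0015,0,-0.009,-0.497,0,0,0,0.0015,0,-0.009,-0.497,0,0,0,0.0015,0,-0.009,-0.497,0,0,0,0.0015,0,-0.009,-0.497,0]
}}

```text
t: 22.02
tcp_pos: [0.5031, -0.3056, 0.0116]
orientation: [-0.0, -0.053, 0.999, 0.0]
ft_force: [-0.4, -0.5, 0.1]
grip_width: 0.0242
grasp_force: 0.0
```

Request:
{"method": "jog_arm", "body": {
  "deltas": [0,0,0,0,0,0,0,0,0,0,0,0,0,0,0,0,0,0,0,0,0]
}}

```text
t: 22.4
tcp_pos: [0.5031, -0.3056, 0.0116]
orientation: [-0.0, -0.053, 0.999, 0.0]
ft_force: [0.5, 0.8, -0.3]
grip_width: 0.0157
grasp_force: 30.0
```

Request:
{"method": "jog_arm", "body": {
  "deltas": [0,0,0,0,0,0.15,0,0,0,0,0,0,0.3,0,0,0,0,0,0,0.45,0,0,0,-0.0197,0.2095,0.7465,0.45,0,0,0,-0.0197,0.2095,0.7465,0.45,0,0,0,-0.0197,0.2095,0.7465,0.45,0,0,0,-0.0197,0.2095,0.7465,0.45,0,0,0,-0.0197,0.2095,0.7465,0.45,0,0,0,-0.0197,0.2095,0.7465,0.45,0,0,0,-0.0197,0.2095,0.7465,0.35,0,0,0,-0.0197,0.2095,0.7465,0.3,0,0,0,-0.0197,0.2095,0.7465,0.3,0]
}}

```text
t: 23.9
tcp_pos: [0.5858, -0.0076, 0.1303]
orientation: [-0.002, 0.009, 1.0, 0.0]
ft_force: [0.2, 0.6, -1.5]
grip_width: 0.0157
grasp_force: 30.0
```

Request:
{"method": "jog_arm", "body": {
  "deltas": [0,0,0,0,0,-0.03,0,0,0,0,0,0,-0.06,0,0,0,0,0,0,-0.06,0,0,0,0,0,0,-0.06,0]
}}

```text
t: 24.4
tcp_pos: [0.5871, -0.0071, 0.1078]
orientation: [0.0, 0.009, 1.0, -0.0]
ft_force: [-0.2, 0.0, -1.7]
grip_width: 0.016
grasp_force: 30.0
```

Run:
```python
from h import *
M,p,d,o=look([]);np.savez('w9.npz',M=M,p=p,d=d)
print(r.read_state()['grasp_force'],r.read_state()['ft_force'])
cv2.imwrite('pics/w9c.png',cv2.resize(p[20:270,190:490,::-1],None,fx=2.4,fy=2.4,interpolation=cv2.INTER_CUBIC))
```

```text
t 24.45 tcp [ 0.5871 -0.0071  0.1078] yaw 88.97 tilt [ 0.0002 -0.    ]
29.99968260526657 [-0.03730168  0.44917447 -2.13855854]
```

View pics/w9c.png

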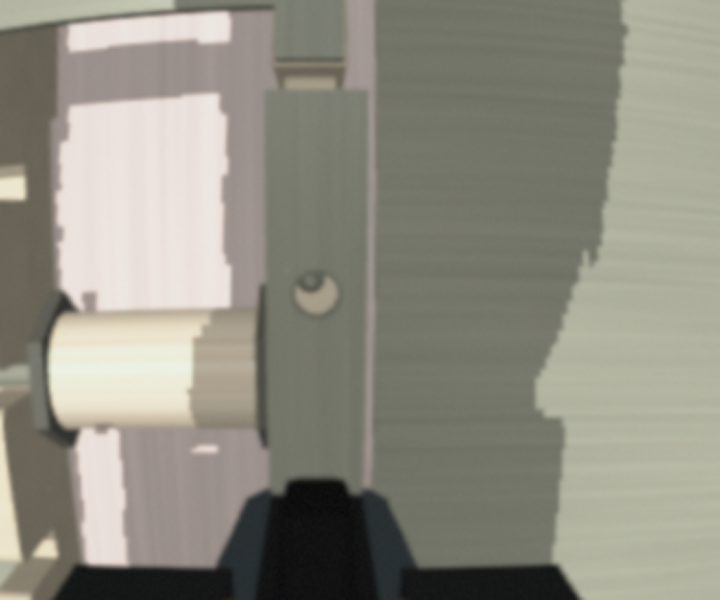

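Run:
```python
from h import *
M=np.load('w9.npz')['M']
f=lambda c:np.array([c])/2.4+[190,20]
h=at_z(f([317,293]),.1042,'wrist',M)[0];
for c in ([312,281],[313,284]): print('pin tip',at_z(f(c),.084,'wrist',M)[0].round(4))
print('hole',h.round(4),'expected hole',(M[:3,3]-[.066*np.cos(.0175),-.066*.0175,0]).round(4))
```

```text
pin tip [ 0.5204 -0.0076  0.084 ]
pin tip [ 0.5212 -0.0073  0.084 ]
hole [ 0.5215 -0.0063  0.1042] expected hole [ 0.5211 -0.0059  0.1078]
```

The hole is at (317,293), and the pin tip shows through it at (312,282). The correction is -0.7 mm in x and -1.2 mm in y.

Request:
{"method": "jog_arm", "body": {
  "deltas": [0,0,0,-0.002,-0.003,-0.01,0,0,0,0,-0.002,-0.003,-0.025,0,0,0,0,-0.002,-0.003,-0.04,0,0,0,0,-0.002,-0.003,-0.05,0,0,0,0,-0.002,-0.003,-0.05,0]
}}

```text
t: 25.08
tcp_pos: [0.5859, -0.0082, 0.0872]
orientation: [-0.0, 0.009, 1.0, 0.0]
ft_force: [-0.3, -0.1, -1.3]
grip_width: 0.0158
grasp_force: 30.0
```

Request:
{"method": "jog_arm", "body": {
  "deltas": [0,0,0,0,0,-0.01,0,0,0,0,0,0,-0.018,0,0,0,0,0,0,-0.018,0]
}}

```text
t: 25.45
tcp_pos: [0.5859, -0.0082, 0.0801]
orientation: [-0.0, 0.009, 1.0, 0.0]
ft_force: [0.7, -0.3, -2.0]
grip_width: 0.0159
grasp_force: 30.0
```

Request:
{"method": "jog_arm", "body": {
  "deltas": [0,0,0,0,0,0,1,0,0,0,0,0,0,1,0,0,0,0,0,0.15,1,0,0,0,0,0,0.3,1,0,0,0.018,-0.29,-0.995,0.325,1,0,0,0.018,-0.29,-0.995,0.325,1,0,0,0.018,-0.29,-0.995,0.325,1,0,0,0.018,-0.29,-0.995,0.325,1,0,0,0.018,-0.29,-0.995,0.325,1,0,0,0.018,-0.29,-0.995,0.325,1,0,0,0.018,-0.29,-0.995,0.325,1,0,0,0.018,-0.29,-0.995,0.325,1]
}}

```text
t: 26.95
tcp_pos: [0.4693, -0.4085, 0.2106]
orientation: [0.0, -0.046, 0.999, -0.0]
ft_force: [-0.1, -0.3, 0.1]
grip_width: 0.0912
grasp_force: 0.0
```

Request:
{"method": "jog_arm", "body": {
  "deltas": [0,0,0,0,0,0,1,0,0,0,0,0,0,1]
}}

```text
t: 27.2
tcp_pos: [0.4705, -0.4052, 0.2104]
orientation: [-0.0, -0.048, 0.999, 0.0]
ft_force: [0.7, -0.0, 0.4]
grip_width: 0.0911
grasp_force: 0.0
```

Run:
```python
from h import *
M,p,d,o=look(['keeper0'],'w10',.3)
for k,m,P in o:
    t=P[P[:,2]>.03]
    if len(t)>9:print(len(t),'block',np.percentile(t,[3,50,97],axis=0).round(4).tolist())
p,d=r.capture('top')
for m in r.masks_of('keeper0','top'):
    P=cloud(m['pixels'],d,'top');t=P[P[:,2]>np.percentile(P[:,2],98)-.012]
    print('top',round(m['p'],2),m['rect'],P.mean(0).round(3),t.mean(0).round(3),round(pca(P)[0],1))
```

```text
t 27.25 tcp [ 0.4705 -0.4052  0.2104] yaw 95.52 tilt [-0.0001  0.0002]
keeper0 0.84 [153.0, 32.8, 80.3, 163.3] mid [ 0.3998 -0.5809  0.0181] ext [0.193 0.116 0.037] zhi 0.036 pca -150.6 top [ 0.3997 -0.58    0.0341] toppca -150.6
keeper0 0.64 [437.0, 0.0, 36.3, 75.8] mid [ 0.2689 -0.2514  0.0142] ext [0.091 0.049 0.027] zhi 0.028 pca -159.4 top [ 0.2271 -0.2673  0.0257] toppca 95.4
keeper0 0.55 [308.2, 90.4, 21.9, 174.3] mid [ 0.4707 -0.4092  0.0213] ext [0.218 0.035 0.03 ] zhi 0.036 pca -174.7 top [ 0.47   -0.4087  0.0351] toppca -174.6
keeper0 0.39 [524.0, 173.5, 88.2, 43.0] mid [ 0.4403 -0.0844  0.0786] ext [0.036 0.17  0.081] zhi 0.119 pca 86.9 top [ 0.433  -0.1615  0.1163] toppca 90.9
461 block [[0.3808, -0.5944, 0.0308], [0.4, -0.5808, 0.0355], [0.4183, -0.5676, 0.0371]]
22 block [[0.2246, -0.2717, 0.0311], [0.2272, -0.266, 0.0334], [0.2288, -0.2594, 0.0354]]
535 block [[0.451, -0.4171, 0.0327], [0.4705, -0.4087, 0.0354], [0.4905, -0.4001, 0.037]]
1674 block [[0.423, -0.1693, 0.0803], [0.4342, -0.1047, 0.0851], [0.4567, -0.003, 0.1188]]
top 0.65 [285.8, 125.7, 9.2, 81.8] [ 0.587 -0.005  0.074] [ 0.588 -0.007  0.103] 179.5
top 0.63 [417.1, 164.4, 12.2, 60.8] [ 0.552 -0.396  0.007] [ 0.551 -0.397  0.008] -177.1
top 0.61 [369.1, 254.8, 12.5, 28.8] [ 0.282 -0.241  0.007] [ 0.283 -0.241  0.007] -162.4
```

Request:
{"method": "jog_arm", "body": {
  "deltas": [0,0,0,0.0005,-0.009,-0.2,1,0,0,0,0.0005,-0.009,-0.4,1,0,0,0,0.0005,-0.009,-0.497,1,0,0,0,0.0005,-0.009,-0.497,1,0,0,0,0.0005,-0.009,-0.497,1,0,0,0,0.0005,-0.009,-0.497,0,0,0,0,0.0005,-0.009,-0.497,0,0,0,0,0.0005,-0.009,-0.497,0,0,0,0,0.0005,-0.009,-0.497,0,0,0,0,0.0005,-0.009,-0.497,0,0,0,0,0.0005,-0.009,-0.497,0,0,0,0,0.0005,-0.009,-0.497,0]
}}

```text
t: 28.9
tcp_pos: [0.4703, -0.4099, 0.0116]
orientation: [-0.0, -0.048, 0.999, 0.0]
ft_force: [-0.2, 0.7, 0.1]
grip_width: 0.0237
grasp_force: 0.0
```

Request:
{"method": "jog_arm", "body": {
  "deltas": [0,0,0,0,0,0,0,0,0,0,0,0,0,0,0,0,0,0,0,0,0]
}}

```text
t: 29.28
tcp_pos: [0.4702, -0.4097, 0.0115]
orientation: [-0.0, -0.048, 0.999, 0.0]
ft_force: [-0.1, -0.1, 0.5]
grip_width: 0.0158
grasp_force: 30.0
```

Request:
{"method": "jog_arm", "body": {
  "deltas": [0,0,0,0,0,0.15,0,0,0,0,0,0,0.3,0,0,0,0,0,0,0.45,0,0,0,-0.018,0.285,0.744,0.45,0,0,0,-0.018,0.285,0.744,0.45,0,0,0,-0.018,0.285,0.744,0.45,0,0,0,-0.018,0.285,0.744,0.45,0,0,0,-0.018,0.285,0.744,0.45,0,0,0,-0.018,0.285,0.744,0.45,0,0,0,-0.018,0.285,0.744,0.45,0,0,0,-0.018,0.285,0.744,0.35,0,0,0,-0.018,0.285,0.744,0.3,0]
}}

```text
t: 30.78
tcp_pos: [0.5831, -0.1134, 0.1299]
orientation: [-0.001, 0.01, 1.0, 0.0]
ft_force: [0.1, -0.5, -2.1]
grip_width: 0.016
grasp_force: 30.0
```

Request:
{"method": "jog_arm", "body": {
  "deltas": [0,0,0,0,0,-0.03,0,0,0,0,0,0,-0.06,0,0,0,0,0,0,-0.06,0,0,0,0,0,0,-0.06,0]
}}

```text
t: 31.28
tcp_pos: [0.5847, -0.1124, 0.1082]
orientation: [0.0, 0.009, 1.0, -0.0]
ft_force: [0.5, 0.5, -2.1]
grip_width: 0.0162
grasp_force: 30.0
```

Run:
```python
from h import *
M,p,d,o=look([]);np.savez('w11.npz',M=M,p=p,d=d)
print(r.read_state()['grasp_force'],r.read_state()['ft_force'])
cv2.imwrite('pics/w11c.png',cv2.resize(p[20:270,190:490,::-1],None,fx=2.4,fy=2.4,interpolation=cv2.INTER_CUBIC))
```

```text
t 31.32 tcp [ 0.5847 -0.1124  0.1082] yaw 88.97 tilt [ 0.0008 -0.0002]
29.99966561794281 [ 0.20029999  0.49037873 -2.03422706]
```

View pics/w11c.png

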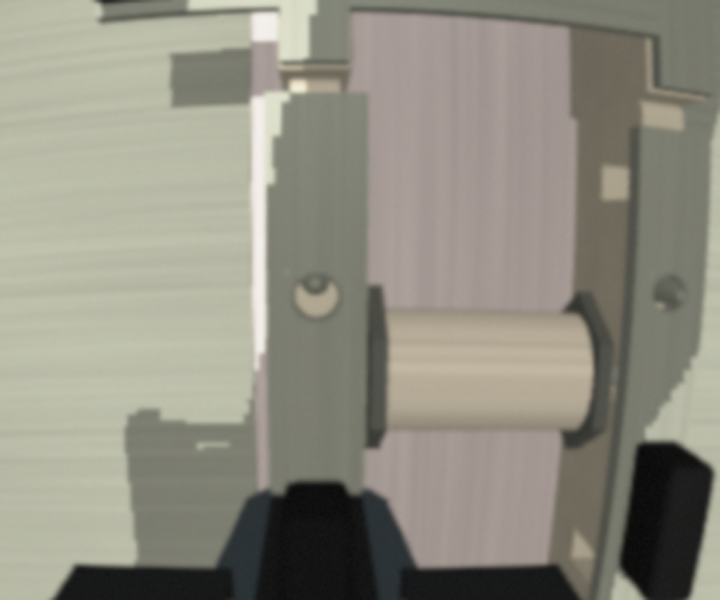

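Here the hole is at (317,296) and the pin tip at (317,284), so it is aligned in y and needs about -0.8 mm in x.

Request:
{"method": "jog_arm", "body": {
  "deltas": [0,0,0,-0.002,0,-0.01,0,0,0,0,-0.002,0,-0.025,0,0,0,0,-0.002,0,-0.04,0,0,0,0,-0.002,0,-0.05,0,0,0,0,-0.002,0,-0.05,0]
}}

```text
t: 31.95
tcp_pos: [0.5833, -0.1122, 0.0872]
orientation: [-0.0, 0.009, 1.0, 0.0]
ft_force: [0.5, 0.5, -1.3]
grip_width: 0.0158
grasp_force: 30.0
```

Request:
{"method": "jog_arm", "body": {
  "deltas": [0,0,0,0,0,-0.01,0,0,0,0,0,0,-0.019,0,0,0,0,0,0,-0.019,0]
}}

```text
t: 32.33
tcp_pos: [0.5835, -0.1122, 0.0798]
orientation: [-0.0, 0.009, 1.0, 0.0]
ft_force: [1.1, -0.0, -1.6]
grip_width: 0.0159
grasp_force: 30.0
```

Request:
{"method": "jog_arm", "body": {
  "deltas": [0,0,0,0,0,0,1,0,0,0,0,0,0,1,0,0,0,0,0,0.15,1,0,0,0,0,0,0.35,1,0,0,-0.25,-0.371,-0.107,0.425,1,0,0,-0.25,-0.371,-0.107,0.425,1,0,0,-0.25,-0.371,-0.107,0.425,1,0,0,-0.25,-0.371,-0.107,0.425,1,0,0,-0.25,-0.371,-0.107,0.425,1,0,0,-0.25,-0.371,-0.107,0.425,1,0,0,-0.25,-0.371,-0.107,0.425,1,0,0,-0.25,-0.371,-0.107,0.425,1]
}}

```text
t: 33.83
tcp_pos: [0.4351, -0.1551, 0.2502]
orientation: [0.0, 0.69, 0.723, 0.0]
ft_force: [0.2, -0.6, 0.3]
grip_width: 0.091
grasp_force: 0.0
```

Request:
{"method": "jog_arm", "body": {
  "deltas": [0,0,-0.03,0,0,0,1,0,0,-0.03,0,0,0,1,0,0,-0.03,0,0,0,1]
}}

```text
t: 34.2
tcp_pos: [0.4351, -0.155, 0.2501]
orientation: [0.0, 0.752, 0.659, 0.0]
ft_force: [-0.0, 0.7, -0.1]
grip_width: 0.0908
grasp_force: 0.0
```

Run:
```python
from h import *
M,p,d,o=look(['latch'],'w12',.5)
for k,m,P in o:
    t=P[(P[:,2]>.110)]
    if len(t): print('grip',len(t),np.percentile(t,[3,50,97],axis=0).round(4).tolist())
A=cloud(np.ones(d.shape,bool),d,'wrist',M);a=np.radians(-1.0);Rm=np.array([[np.cos(a),-np.sin(a)],[np.sin(a),np.cos(a)]])
Q=(A[:,:2]-[.5855,-.059])@Rm;Z=A[:,2]
for sg in(1,-1):
    b=(abs(Q[:,1]-sg*.052)<.025)&(abs(Q[:,0])<.05)&(Z>.09)&(Z<.115);print('block',b.sum(),np.percentile(np.c_[Q,Z][b],[3,50,97],axis=0).round(4).tolist())
    for lo,hi in((-.108,-.03),(.03,.11)):
        c=(abs(Q[:,1]-sg*.052)<.008)&(Q[:,0]>lo)&(Q[:,0]<hi)&(Z>.05);print(' bar z',lo,c.sum(),np.median(Z[c]).round(4))
```

```text
t 34.25 tcp [ 0.4351 -0.155   0.2501] yaw -7.52 tilt [ 0.0001 -0.0001]
latch 0.89 [290.8, 37.8, 50.2, 166.7] mid [ 0.4407 -0.0817  0.1011] ext [0.034 0.163 0.036] zhi 0.119 pca 88.2 top [ 0.4339 -0.1548  0.1176] toppca 89.0
grip 311 [[0.4274, -0.1669, 0.113], [0.4339, -0.155, 0.1184], [0.4402, -0.1452, 0.12]]
block 610 [[-0.0214, 0.0417, 0.0921], [-0.0029, 0.0485, 0.1034], [0.0198, 0.0568, 0.1052]]
 bar z -0.108 922 0.0759
 bar z 0.03 635 0.0759
block 579 [[-0.0217, -0.0612, 0.0931], [-0.0031, -0.0532, 0.1033], [0.0193, -0.046, 0.105]]
 bar z -0.108 934 0.0759
 bar z 0.03 641 0.0758
```

View pics/w12.png

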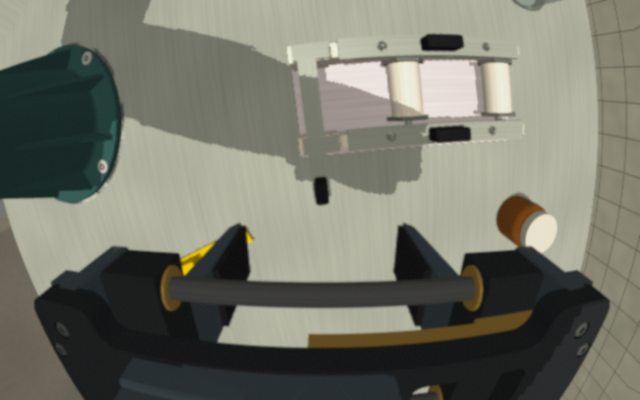

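Both bars lie flush, with their tops at 75.9 mm at both ends and the pins showing through the holes. The latch grip is at (321,190). I'll take it and slide it home.

Request:
{"method": "jog_arm", "body": {
  "deltas": [0,0,0.018,-0.002,0,-0.2,1,0,0,0.018,-0.002,0,-0.4,1,0,0,0.018,-0.002,0,-0.4,1,0,0,0.018,-0.002,0,-0.4,1,0,0,0.018,-0.002,0,-0.4,0,0,0,0.018,-0.002,0,-0.4,0,0,0,0.018,-0.002,0,-0.4,0,0,0,0.018,-0.002,0,-0.4,0,0,0,0.018,-0.002,0,-0.4,0,0,0,0.018,-0.002,0,-0.4,0,0,0,0.018,-0.002,0,-0.4,0,0,0,0.018,-0.002,0,-0.4,0]
}}

```text
t: 35.8
tcp_pos: [0.4344, -0.1551, 0.09]
orientation: [0.0, 0.715, 0.699, 0.0]
ft_force: [18.5, 3.9, -7.4]
grip_width: 0.0142
grasp_force: 10.8
```

Request:
{"method": "jog_arm", "body": {
  "deltas": [0,0,0,0,0,0,0,0,0,0,0.015,0,0,0,0,0,0,0.03,0,0,0,0,0,0,0.045,-0.001,0,0,0,0,0,0.06,-0.001,0,0,0,0,0,0.07,-0.001,0,0,0,0,0,0.07,-0.001,0,0]
}}

```text
t: 36.67
tcp_pos: [0.4629, -0.1555, 0.09]
orientation: [0.0, 0.715, 0.699, 0.0]
ft_force: [2.5, -2.1, -2.9]
grip_width: 0.0136
grasp_force: 30.0
```

Moved 28.5 mm. I'll nudge to the stop.

Request:
{"method": "jog_arm", "body": {
  "deltas": [0,0,0,0.003,0,0,0,0,0,0,0.005,0,0,0,0,0,0,0.005,0,0,0]
}}

```text
t: 37.05
tcp_pos: [0.4642, -0.1555, 0.09]
orientation: [-0.0, 0.715, 0.699, -0.0]
ft_force: [-2.8, -3.5, -1.2]
grip_width: 0.0136
grasp_force: 30.0
```

Request:
{"method": "jog_arm", "body": {
  "deltas": [0,0,0,0,0,0,1,0,0,0,0,0,0,1,0,0,0,0,0,0,1,0,0,0,0,0,0.2,1,0,0,0,0,0,0.4,1,0,0,0,0,0,0.5,1,0,0,0,0,0,0.5,1,0,0,0,0,0,0.5,1]
}}

```text
t: 38.05
tcp_pos: [0.4645, -0.1555, 0.2903]
orientation: [0.001, 0.715, 0.699, 0.0]
ft_force: [-0.5, 0.8, -1.0]
grip_width: 0.0896
grasp_force: 0.0
```

Run:
```python
from h import *
M,p,d,o=look(['latch'],'w13',.5)
for k,m,P in o:
    t=P[(P[:,2]>.110)]
    if len(t): print('grip',len(t),np.percentile(t,[3,50,97],axis=0).round(4).tolist())
A=cloud(np.ones(d.shape,bool),d,'wrist',M);a=np.radians(-1.0);Rm=np.array([[np.cos(a),-np.sin(a)],[np.sin(a),np.cos(a)]])
Q=(A[:,:2]-[.5855,-.059])@Rm;Z=A[:,2]
for sg in(1,-1):
    b=(abs(Q[:,1]-sg*.052)<.025)&(abs(Q[:,0])<.05)&(Z>.09)&(Z<.115);print('block',np.percentile(np.c_[Q,Z][b],[3,50,97],axis=0).round(4).tolist())
    c=(abs(Q[:,1]-sg*.052)<.008)&(Q[:,0]>.03)&(Q[:,0]<.11)&(Z>.05);print(np.median(Z[c]))
for x in(.0985,-.033):
    c=(abs(Q[:,0]-x)<.004)&(abs(Q[:,1])<.03)&(Z>.03);print('drum',[np.median(Z[c&(abs(Q[:,1]-y)<.006)]).round(4) for y in(-.02,0,.02)])
```

```text
t 38.1 tcp [ 0.4645 -0.1555  0.2903] yaw -1.29 tilt [ 0.0013 -0.0004]
latch 0.9 [308.3, 47.4, 35.3, 146.0] mid [ 0.4693 -0.0834  0.063 ] ext [0.036 0.165 0.112] zhi 0.119 pca 88.1 top [ 0.4637 -0.1561  0.118 ] toppca 88.3
latch 0.59 [282.9, 47.9, 213.7, 147.0] mid [ 0.5451 -0.0768  0.0593] ext [0.256 0.148 0.106] zhi 0.112 pca -178.2 top [ 0.4637 -0.1556  0.1173] toppca 89.0
latch 0.5 [464.9, 210.9, 57.1, 43.4] mid [ 0.732  -0.2549  0.0468] ext [0.059 0.051 0.079] zhi 0.086 pca -150.2 top [ 0.7333 -0.2535  0.0838] toppca -179.6
grip 254 [[0.4575, -0.1682, 0.1118], [0.4635, -0.1561, 0.1185], [0.4701, -0.1454, 0.1199]]
grip 254 [[0.4575, -0.1682, 0.1118], [0.4635, -0.1561, 0.1185], [0.4701, -0.1454, 0.1199]]
block [[-0.0215, 0.0417, 0.0915], [-0.0026, 0.0488, 0.1033], [0.0198, 0.0572, 0.105]]
0.07590049203776955
block [[-0.0219, -0.0611, 0.0951], [-0.0026, -0.0533, 0.1034], [0.0196, -0.0461, 0.1051]]
0.07583774496995968
drum [np.float64(0.0594), np.float64(0.0595), np.float64(0.0598)]
drum [np.float64(0.0595), np.float64(0.0592), np.float64(0.0595)]
```

Run:
```python
from workcell import r
p,d=r.capture('scene');print([(round(m['p'],2),m['rect']) for m in r.masks_of('roll0','scene')])
print(r.hand_in())
```

```text
[(0.8, [313.5, 221.0, 29.1, 20.2]), (0.62, [298.6, 261.6, 41.8, 23.4])]
the job is handed in; nothing more can be done
None
```

The job is handed in, though no verdict came back: both rolls on the bench measured seated and level, both keeper bars flush over their pins, and the latch slid about 29.7 of its 30 mm home.

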